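# Clamp a circuit board in the microscope stage with the inner knob of its coaxial drive

## Task

Lay the small green board with the finned heatsink (on the blue mat) onto the white rests of the microscope stage, centred along the jaws with its long edges facing them, then close the jaw on it by turning only the small silver inner knob of the stage's double knob clockwise, until the board is just gently gripped between both jaws. Do not drag the black outer ring round (the stage has been lined up with it), do not squeeze the board hard or push the jaw itself, and leave everything else on the bench where it is.

Things in the scene. Friction and masses are not known exactly. Their poses are not given: they have to be found in the camera images.
- board: Loose board: green card 80 x 40 x 2.4 mm with a silver finned heatsink 28 x 28 x 14 mm fixed on the middle of its top (16.4 mm high in all), 45 g; low chips (1 mm) around it. Take it by the heatsink. Origin: centre of the underside; x along the 80 mm, y along the 40 mm, z up. Starts on the blue mat (3 mm thick). Either long edge may face the moving jaw.
- bed: The stage's aluminium cross table, 150 x 170 mm, level; jaws and double knob ride on it. Origin: middle of its top face, 30 mm above the bench; x along the jaws, y the clamping direction, from the moving jaw (-y) to the fixed jaw (+y). The knobs' axis is at bed y = -150 mm. It slides along its x when the outer ring turns (4 mm per rad); a side push of some 20 N shifts it and turns the ring.
- rest (a point): Point above the bed's origin at the top of two white nylon rests (8 mm high, at bed x = +-26 mm, running along y) on which the board's underside comes to lie. The fixed jaw's rubber facing (70 mm long, top 20 mm above the table) is set by screws: it stands somewhere from bed y = 35 to 45 mm and is not measured.
- jaw_plate: Sprung, rubber-faced plate on the moving jaw, 70 mm long, top 20 mm above the table. Origin: middle of its gripping face, at table height; y towards the fixed jaw. Moves along bed y. Yields 1 mm per 5 N, at most 4 mm: a proper grip on the board is 4 to 12 N, over 20 N harms it. At the start its face is at bed y = -20 to -13 mm (jaws 48 to 65 mm open).
- jaw: Dark moving jaw block that carries the sprung plate, 18 mm thick, top 21 mm above the table; driven along bed y by the inner knob through a rack. Drag in the drive holds the jaw where the knob leaves it. Same origin as the plate when that is not pressed in.
- knob_top (a point): Centre of the top of the small silver inner knob: upright cylinder, diameter 32 mm, 18 mm high, red line on top. Its foot is just above the flat top of the black ring; its top is 78.5 mm above the bench, higher than anything near it.
- knob (a joint): Angle of the inner knob, rad; grows clockwise seen from above, which closes the jaw 10 mm per rad (stops at 0 and 3.6). Starts at 0.3 to 1.0; the jaws meet the board somewhere from 1.8 to 2.8, so regrasp as needed. Turning it free takes about 0.16 N m; a force F on the board adds 0.010 x F N m (0.04 to 0.12 for a proper grip).
- ring (a joint): Angle of the black outer ring, rad, clockwise from above. To be left as found. It turns easily (about 0.09 N m): fingertips pressed on its top, or closed on it, drag it.
- ring_mark (a point): White mark on the black outer ring's top face, 27 mm from the knobs' common axis. The ring: diameter 62 mm, 14 mm high, flat top 60 mm above the bench, below and concentric with the silver knob.
- memory: Bystander: memory module 67 x 30 x 4 mm on the mat. Leave.
- tweezers: Bystander: steel tweezers 125 mm long on the mat. Leave.
- optical_drive: Bystander: flat optical drive 128 x 126 x 13 mm beyond the stage. Leave.
- hard_drive: Bystander: 100 x 70 x 9.5 mm drive beyond the stage. Leave.
- pen_stand: Bystander: blue upright pen on a round foot, 165 mm high. Leave.
- driver: Bystander: screwdriver with yellow handle, 160 mm, right of the mat. Leave.
- screw_tray: Bystander: black compartment tray 120 x 80 x 20 mm right of the mat. Leave.
- tape: Bystander: roll of amber tape, 68 mm diameter, 19 mm high. Leave.
Things that resemble listed ones, but are neither listed nor needed, are in the scene too. What is meant by the board is not pink or yellow, and is the larger of those in its own colour.

How it is judged:
On the way, in this order (a step that is already met when the one before it is completed fails the run):
1. the board lies flat on the rests between the open jaws, let go (x of board in the frame of bed between -0.015 and 0.015 m and z of board in the frame of bed between 0.006 and 0.01 m and angle between board's own z axis and vertical below 0.05 rad and contact force between the fingers and board below 0.1 N), for 0.2 s.
2. the jaw, closed with the inner knob, grips the board (contact force between jaw_plate and board above 4 N), for 0.2 s.
At the end, for the whole second after the job is handed in: The board lies flat on the rests, within 15 mm of the middle of the jaws along their length and square to them (0.06 rad), gripped by the sprung jaw with 4 to 12 N; the outer ring's mark is within 2.5 mm of where it was (contact force between jaw_plate and board between 4 and 12 N and x of board in the frame of bed between -0.015 and 0.015 m and z of board in the frame of bed between 0.006 and 0.01 m and angle between the x axis of board and the x axis of bed, either way round below 0.06 rad and angle between board's own z axis and vertical below 0.05 rad and distance of ring_mark from where it was at the start of the episode below 0.0025 m and linear speed of board below 0.01 m/s); the robot touches nothing.
It fails at once if the outer ring is dragged round (its mark moves more than 4 mm) (distance of ring_mark from where it was at the start of the episode above 0.004 m).
It fails at once if the jaw squeezes the board with more than 20 N (contact force between jaw_plate and board above 20 N).
It fails at once if the gripper pushes the jaw itself with more than 4 N (contact force between the fingers and jaw above 4 N).
It fails at once if something else on the bench is moved more than 30 mm (distance of any of memory, tweezers, optical_drive, hard_drive, pen_stand, driver, screw_tray, tape from where it was at the start of the episode above 0.03 m).
It also fails if it takes over 72 s, if anything falls off the work surface, if the arm or the gripper's body presses on something with over 40 N, if the wrist force passes 120 N, or if a joint passes its speed limit or range.

## Robot

A 6-joint arm with a two-finger parallel gripper is mounted at the origin on the work surface. World frame = base frame: x ahead of the robot, y to its left, z up, the work surface at z = 0. Lengths are in m, angles in rad, forces in N, time in s.
With the tool pointing down it reaches from about 0.35 to 0.85 m from the base axis. Payload 8.1 kg.
Tool frame: the origin (TCP) lies at the centre of the arm's flange, where the gripper is bolted on; the fingertips stand 186 mm ahead of it and the grasp point (between the pads) lies 167 mm ahead of it; z points along the fingers, y is the line along which they close (so a half turn about z gives the same grasp; the last joint's range is limited). The gripper opens to 93 mm and grips with 3 to 60 N. Pads are 15 mm wide; open, the fingers measure 128 mm over their backs; the gripper's body (75 mm by 188 mm) begins 65 mm behind the grasp point.
Start: joints at [1.233, 0.13, 1.488, -0, 1.523, -0.085], TCP at [0.15, 0.581, 0.405] pointing down, gripper open.
Joint ranges: [-2.96, 2.96], [-0.89, 2.26], [0.02, 2.5], [-1.34, 4.48], [0, 2.73], [-2.66, 2.66]. Speed limits (rad/s): [2.39, 2.39, 2.79, 3.14, 3.14, 3.14].

## Interface

Orientations are given as a rotation vector (axis times angle).
In Python, from plant import robot gives the robot as it stands.
- The arm moves only by the tool apply_moves, never from a script. Its argument "series" is a list of rows, each a list of 2 entries, a list of its own where there are three numbers: the shift along the tool's x, y, z in mm, then the turn, a rotation vector about the tool's x, y, z in rad. A call has 1 to 12 rows; each row shifts and turns the commanded pose from where the row before left it, along the tool's axes as they then stand; what a row does not reach is not made up. A row lasts 1/12 s, in which the tool goes at most 41.7 mm and 7.16 degrees, less where a joint would pass 70% of its speed; a pose out of reach is approached as far as the arm can. A call is refused whole if a number of a shift passes 41.7 or a number of a turn 0.125, either way. A call with a gripper value outside its range is refused whole. "claw" is the opening, from 0 (shut) to 1 (fully open), set as the call begins (left out, the last holds). The fingers move at their own pace and stop on an object; "newtons" is the grip in N (left out, the last holds). Time passes only in rows, so rows that do not move let the fingers close. It gives the time, the measured TCP pose, the force, the opening and the grip force at its end, in the units of the state.
- robot.read_state(): the state, without advancing time (a new reading comes with each control period).
- robot.read_camera(name): name is "scene" or "top"; returns (picture, depth): 384x512x3 uint8, blue, green, red; 384x512 float32, m along the optical axis (not along the pixel's ray), 0 where there is no reading.
- robot.calibration(name): a dict with "fx", "fy", "cx", "cy" (pixels), "extrinsics" (4x4, takes a point from world to camera coordinates). Camera axes: x right, y down, z forward; pixel columns grow to the right and rows downward; lengths in m; the calibration is good to about 2 mm. A picture is of the moment at which its call begins. calibration takes no time and is no camera call.
- robot.close_job(): hands the job in; it is judged then, once.
The state is a dict: "t": time; "q": joint angles; "dq": joint speeds; "joint_torque": joint torques, N m; "tool_pos": TCP position; "orientation": TCP orientation; "force": force on the tool from outside, world axes, zero at the start; "wrist_torque": the same for the moment, N m; "opening": finger opening in m; "gripper_force": force on a finger pad.
Only numpy, scipy, OpenCV 4.12 (cv2) and the standard library are available. Lean on these libraries where they do the work, as an engineer would, in place of code of your own. Each camera call takes 0.05 s, during which the arm holds its last target. There are 200 camera calls.

## Working session

There is one attempt and no reset: what is moved stays moved. The work goes in short steps, Python scripts to look and compute and a tool call to move; the robot and the scene stay as the last step left them, time stands still between calls to the robot, and variables do not carry over. Pictures are saved under pics/ and viewed, at most 10 in all, crops included, and the job is handed in when it is done.

Besides the shell and the picture viewer there is one more tool, called after ">>>" in YAML: its name, and indented under it one key for each argument. apply_moves: Moves the arm, as the interface text tells. Its arguments: {"type":"object","properties":{"series":{"type":"array"},"claw":{"type":"number"},"newtons":{"type":"number"}},"required":["series"]}

```bash
mkdir -p pics
cat > h.py <<'E'
import numpy as np, cv2
from plant import robot
def cam(n):
    p,d=robot.read_camera(n); return p,d,robot.calibration(n)
def world(c,u,v,z):
    "depth z"
    E=np.array(c["extrinsics"]); p=np.array([(u-c["cx"])/c["fx"]*z,(v-c["cy"])/c["fy"]*z,z])
    return E[:3,:3].T@(p-E[:3,3])
def cloud(c,d):
    E=np.array(c["extrinsics"]); v,u=np.indices(d.shape)
    P=np.stack([(u-c["cx"])/c["fx"]*d,(v-c["cy"])/c["fy"]*d,d],-1)
    return (P-E[:3,3])@E[:3,:3]
E
python3 - <<'E'
from h import *
for n in("scene","top"):
    p,d,c=cam(n); np.savez(f"{n}0.npz",p=p,d=d)
    cv2.imwrite(f"pics/{n}0.png",cv2.resize(p,(800,600)) )
    print(n,{k:np.round(v,3).tolist() for k,v in c.items()})
s=robot.read_state();print(s)
E
```

```text
scene {'fx': 470.307, 'fy': 470.307, 'cx': 257.01, 'cy': 186.833, 'extrinsics': [[-0.687, 0.726, 0.015, 0.464], [0.525, 0.511, -0.68, -0.109], [-0.502, -0.46, -0.733, 1.618], [0.0, 0.0, 0.0, 1.0]]}
top {'fx': 422.629, 'fy': 422.629, 'cx': 252.346, 'cy': 191.914, 'extrinsics': [[-0.007, -1.0, 0.015, -0.197], [-0.998, 0.006, -0.062, 0.468], [0.062, -0.016, -0.998, 1.249], [0.0, 0.0, 0.0, 1.0]]}
{'t': 0.1, 'q': array([ 1.23261633e+00,  1.31110408e-01,  1.48918037e+00,  8.63512942e-06,
        1.52297934e+00, -8.54307188e-02]), 'dq': array([ 0.00261084, -0.00139468, -0.00365393,  0.00112836,  0.00118109,
        0.00054435]), 'joint_torque': array([ 9.29085509e-04, -5.61337352e+01, -4.93098843e+01,  7.70511408e-02,
        2.89899070e-02, -1.70769238e-05]), 'tool_pos': array([0.14996725, 0.58074674, 0.40377179]), 'orientation': array([-3.95916721e-01, -3.11618022e+00,  2.57293234e-03]), 'force': array([-0.01733404, -0.2989807 ,  0.46012503]), 'wrist_torque': array([ 0.06646272,  0.01000269, -0.03947539]), 'gripper_force': 0.0, 'opening': 0.09291500380306934}
```

View pics/scene0.png

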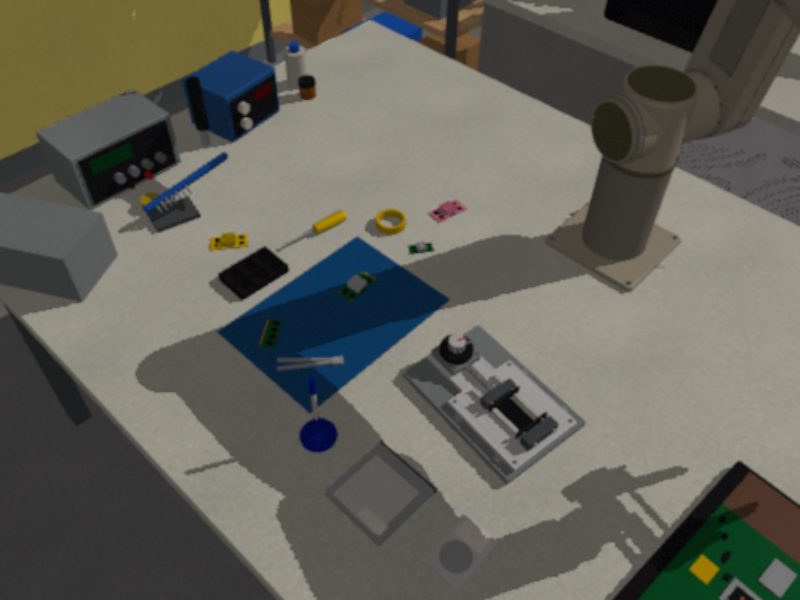

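View pics/top0.png

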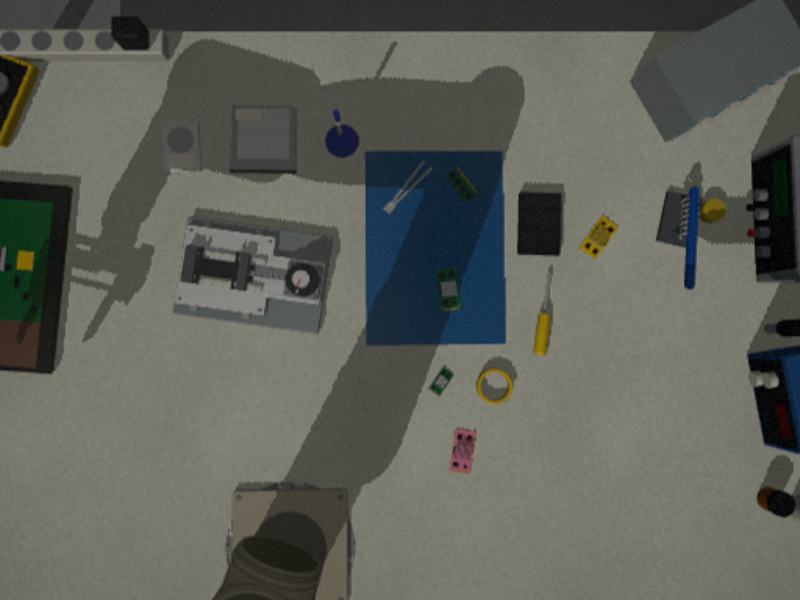

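Top picture (800x600): the candidates are the green board with heatsink on the mat (449,288), a smaller green one off the mat (441,380), pink (462,450), yellow (600,236) and the memory module (462,183). I choose (449,288). The stage has its knob at (301,280), moving jaw at (243,271) and fixed jaw at (190,264).

```bash
cat > m.py <<'E'
from h import *
def rect(P,m,name):
    q=P[m][:,:2].astype(np.float32); r=cv2.minAreaRect(q*1000); print(name,m.sum(),"med",np.round(np.median(P[m],0),4),"rect",np.round(r[0],1),np.round(r[1],1),round(r[2],1))
E
python3 - <<'E'
from m import *
z=np.load("top0.npz");p,d=z["p"],z["d"];c=robot.calibration("top");P=cloud(c,d)
v,u=np.indices(d.shape)
def box(u0,v0,u1,v1): return (u>u0*.64)&(u<u1*.64)&(v>v0*.64)&(v<v1*.64)&(d>0)
Z=P[...,2]
B=box(425,255,475,320)
print("mat z",np.median(Z[box(400,300,430,340)]), "bench",np.median(Z[box(300,400,340,440)]))
hsv=cv2.cvtColor(p,cv2.COLOR_BGR2HSV)
rect(P,B&(Z>.012),"heatsink")
rect(P,B&(hsv[...,0]<95)&(hsv[...,2]>20),"board")
K=box(280,255,325,305)
rect(P,K&(Z>.07),"knob"); rect(P,K&(Z>.052),"ring")
S=box(170,210,335,335)
for a,b in((.015,.035),(.025,.035),(.044,.056)): rect(P,S&(Z>a)&(Z<b),f"stage{a}-{b}")
rect(P,box(225,240,260,300)&(Z>.044)&(Z<.056),"mjaw");rect(P,box(175,240,212,300)&(Z>.044)&(Z<.056),"fjaw")
a=cv2.resize(p[130:220,105:220],None,fx=6,fy=6,interpolation=2);b=cv2.resize(p[155:215,260:325],(0,0),fx=6,fy=6,interpolation=2)
cv2.imwrite("pics/stage.png",np.clip(a*1.8,0,255).astype(np.uint8));cv2.imwrite("pics/board.png",np.clip(b*2.2,0,255).astype(np.uint8))
E
```

```text
mat z 0.0034528771754803247 bench 0.0005925234322972772
heatsink 67 med [ 0.4892 -0.3052  0.0175] rect [ 488.9 -302.1] [27.5 33.8] 6.9
board 316 med [ 0.4869 -0.3049  0.0063] rect [ 488.3 -305.1] [81.6 40.5] 6.0
knob 102 med [ 0.5031 -0.0282  0.0789] rect [504.2 -29.1] [30.8 30.3] 1.4
ring 360 med [ 0.5029 -0.0297  0.0618] rect [503.7 -28.5] [61.2 58.4] 1.6
stage0.015-0.035 4392 med [0.5145 0.0688 0.0277] rect [518.5  70.3] [280.4 189.6] 81.5
stage0.025-0.035 2441 med [0.5223 0.1074 0.0308] rect [516.1  71.1] [271.1 165.6] 80.4
stage0.044-0.056 543 med [0.5247 0.0965 0.0504] rect [519.2  67.5] [260.4  70.2] 81.3
mjaw 195 med [0.5209 0.0852 0.0511] rect [521.3  83.2] [34.1 69.7] 82.4
fjaw 243 med [0.536  0.179  0.0508] rect [536.1 178.5] [35.2 70.3] 82.0
```

View pics/stage.png

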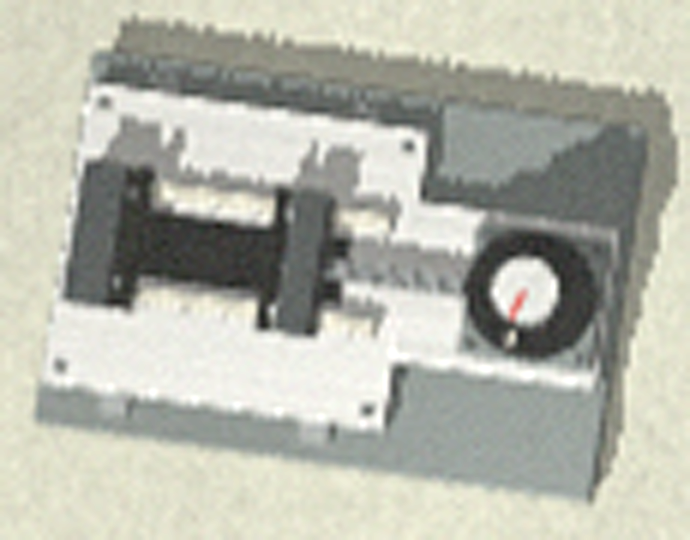

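View pics/board.png

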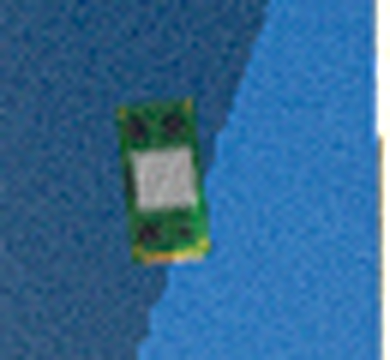

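The board crop confirms the choice: it has a heatsink, measures 81.6x40.5 mm, and its top is at z = 17–19 mm. Next, a planning helper, and then I start moving.

```bash
cat > plan.py <<'E'
import sys
from h import *
from scipy.spatial.transform import Rotation as R
# usage: plan.py x y z(m) yaw of tool y (rad): delta in tool axes
def delta(p,yaw):
    s=robot.read_state(); T=R.from_rotvec(s["orientation"])
    y=np.array([np.cos(yaw),np.sin(yaw),0]); 
    best=None
    for sg in(1,-1):
        M=np.column_stack([np.cross(sg*y,[0,0,-1]),sg*y,[0,0,-1]])
        rv=(T.inv()*R.from_matrix(M)).as_rotvec()
        sh=(np.array(p)-s["tool_pos"])*1000
        print("turn",np.round(rv,3),"| shift now-axes",np.round(T.inv().apply(sh),1),"| shift after turn",np.round(M.T@sh,1),"q6",round(s["q"][5],2))
    print("t",s["t"],"pos",np.round(s["tool_pos"],4),"F",np.round(s["force"],2),"M",np.round(s["wrist_torque"],3),"open",round(s["opening"],4),"gf",s["gripper_force"])
if __name__=="__main__":
    a=[float(v) for v in sys.argv[1:]]; delta(a[:3],a[3])
E
python3 plan.py .4885 -.305 .280 .11; python3 plan.py .4885 .58 .404 .11
```

```text
turn [-2.000e-03  1.000e-03  1.208e+00] | shift now-axes [-549.3 -772.7  125. ] | shift after turn [-917.6  239.3  123.8] q6 -0.09
turn [-1.000e-03 -2.000e-03 -1.934e+00] | shift now-axes [-549.3 -772.7  125. ] | shift after turn [ 917.6 -239.3  123.8] q6 -0.09
t 0.1 pos [0.15   0.5807 0.4038] F [-0.02 -0.3   0.46] M [ 0.066  0.01  -0.039] open 0.0929 gf 0.0
turn [-2.000e-03  1.000e-03  1.208e+00] | shift now-axes [-328.    83.9   -0.4] | shift after turn [-3.790e+01  3.364e+02 -2.000e-01] q6 -0.09
turn [-1.000e-03 -2.000e-03 -1.934e+00] | shift now-axes [-328.    83.9   -0.4] | shift after turn [ 3.790e+01 -3.364e+02 -2.000e-01] q6 -0.09
t 0.1 pos [0.15   0.5807 0.4038] F [-0.02 -0.3   0.46] M [ 0.066  0.01  -0.039] open 0.0929 gf 0.0
```

>>> apply_moves:
  series:
    - [[-41,10.5,0],[0,0,0]]
    - [[-41,10.5,0],[0,0,0]]
    - [[-41,10.5,0],[0,0,0]]
    - [[-41,10.5,0],[0,0,0]]
    - [[-41,10.5,0],[0,0,0]]
    - [[-41,10.5,0],[0,0,0]]
    - [[-41,10.5,0],[0,0,0]]
    - [[-41,10.5,0],[0,0,0]]
    - [[0,0,0],[0,0,0.12]]
    - [[0,0,0],[0,0,0.12]]
    - [[0,0,0],[0,0,0.12]]
    - [[0,0,0],[0,0,0.12]]
  claw: 1
  newtons: 15

```text
t: 1.1
tool_pos: [0.484, 0.58, 0.4032]
orientation: [-1.135, -2.928, 0.003]
force: [0.7, 0.5, 0.5]
opening: 0.0927
gripper_force: 0.0
```

>>> apply_moves:
  series:
    - [[0,0,0],[0,0,0.12]]
    - [[0,0,0],[0,0,0.12]]
    - [[0,0,0],[0,0,0.12]]
    - [[0,0,0],[0,0,0.12]]
    - [[0,0,0],[0,0,0.12]]
    - [[0,0,0],[0,0,0.12]]
    - [[-40,-4.4,0],[0,0,0]]
    - [[-40,-4.4,0],[0,0,0]]
    - [[-40,-4.4,0],[0,0,0]]
    - [[-40,-4.4,0],[0,0,0]]
    - [[-40,-4.4,0],[0,0,0]]
    - [[-40,-4.4,0],[0,0,0]]

```text
t: 2.1
tool_pos: [0.4849, 0.337, 0.404]
orientation: [-2.086, -2.349, 0.002]
force: [0.8, -0.4, 0.7]
opening: 0.0928
gripper_force: 0.0
```

>>> apply_moves:
  series:
    - [[-40,-4.4,0],[0,0,0]]
    - [[-40,-4.4,0],[0,0,0]]
    - [[-40,-4.4,0],[0,0,0]]
    - [[-40,-4.4,0],[0,0,0]]
    - [[-40,-4.4,0],[0,0,0]]
    - [[-40,-4.4,0],[0,0,0]]
    - [[-40,-4.4,0],[0,0,0]]
    - [[-40,-4.4,0],[0,0,0]]
    - [[-40,-4.4,0],[0,0,0]]
    - [[-40,-4.4,0],[0,0,0]]
    - [[-40,-4.4,0],[0,0,0]]
    - [[-40,-4.4,0],[0,0,0]]

```text
t: 3.1
tool_pos: [0.4889, -0.146, 0.4045]
orientation: [-2.086, -2.348, 0.0]
force: [0.5, -0.3, -0.1]
opening: 0.093
gripper_force: 0.0
```

```bash
python3 plan.py .4885 -.305 .250 .11
```

```text
turn [-0.    -0.     0.008] | shift now-axes [-157.9  -19.1  154.5] | shift after turn [-158.   -17.8  154.5] q6 -0.51
turn [ 0.    -0.    -3.134] | shift now-axes [-157.9  -19.1  154.5] | shift after turn [158.   17.8 154.5] q6 -0.51
t 3.1 pos [ 0.4889 -0.146   0.4045] F [ 0.47 -0.3  -0.12] M [-0.06   0.032  0.052] open 0.093 gf 0.0
```

>>> apply_moves:
  series:
    - [[-39.5,-4.8,20],[0,0,0.008]]
    - [[-39.5,-4.8,20],[0,0,0]]
    - [[-39.5,-4.8,38],[0,0,0]]
    - [[-39.5,-4.4,38],[0,0,0]]
    - [[0,0,38],[0,0,0]]
    - [[0,0,0],[0,0,0]]
    - [[0,0,0],[0,0,0]]

```text
t: 3.68
tool_pos: [0.4873, -0.2781, 0.2691]
orientation: [-2.092, -2.334, 0.001]
force: [-1.1, 0.6, 0.5]
opening: 0.093
gripper_force: 0.0
```

```bash
python3 plan.py .4885 -.3045 .194 .11
python3 - <<'E'
from h import *
p,d,c=cam("scene")
E=np.array(c["extrinsics"]);q=E@[.4885,-.3045,.02,1];u=int(c["fx"]*q[0]/q[2]+c["cx"]);v=int(c["fy"]*q[1]/q[2]+c["cy"]);print(u,v)
cv2.imwrite("pics/s1.png",np.clip(1.8*cv2.resize(p[v-70:v+40,u-60:u+60],None,fx=5,fy=5,interpolation=2),0,255).astype(np.uint8))
E
```

```text
turn [-0.005 -0.005 -0.001] | shift now-axes [-26.7  -1.3  75. ] | shift after turn [-26.4  -1.7  75.1] q6 -0.72
turn [-0.007  0.008  3.141] | shift now-axes [-26.7  -1.3  75. ] | shift after turn [26.4  1.7 75.1] q6 -0.72
t 3.6833 pos [ 0.4873 -0.2781  0.2691] F [-1.13  0.6   0.51] M [-0.06   0.059 -0.026] open 0.093 gf 0.0
227 180
```

View pics/s1.png

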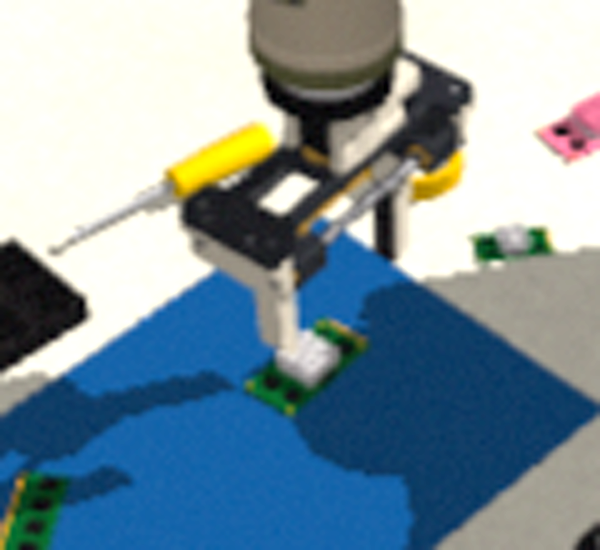

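The close view shows the gripper above the board, clear of its neighbours, with the fingers astride the board's long axis. It still needs 27 mm along tool -x.

>>> apply_moves:
  series:
    - [[-13,-0.7,0],[-0.005,-0.005,0]]
    - [[-13.5,-0.7,0],[0,0,0]]
    - [[0,0,20],[0,0,0]]
    - [[0,0,20],[0,0,0]]
    - [[0,0,20],[0,0,0]]
    - [[0,0,0],[0,0,0]]
    - [[0,0,0],[0,0,0]]

```text
t: 4.32
tool_pos: [0.4907, -0.3061, 0.2126]
orientation: [2.091, 2.335, 0.0]
force: [-0.1, 0.8, 0.4]
opening: 0.0931
gripper_force: 0.0
```

```bash
python3 plan.py .4885 -.3045 .194 .11
```

```text
turn [0.005 0.005 0.   ] | shift now-axes [ 2.  -2.1 18.6] | shift after turn [ 1.9 -2.  18.6] q6 -0.76
turn [-0.008  0.008 -3.141] | shift now-axes [ 2.  -2.1 18.6] | shift after turn [-1.9  2.  18.6] q6 -0.76
t 4.3167 pos [ 0.4907 -0.3061  0.2126] F [-0.14  0.75  0.41] M [-0.127  0.049  0.015] open 0.0931 gf 0.0
```

>>> apply_moves:
  series:
    - [[2,-2,6],[0.005,0.005,0]]
    - [[0,0,6],[0,0,0]]
    - [[0,0,6],[0,0,0]]
    - [[0,0,0],[0,0,0]]
    - [[0,0,0],[0,0,0]]
    - [[0,0,0],[0,0,0]]

```text
t: 4.82
tool_pos: [0.4884, -0.3038, 0.194]
orientation: [2.096, 2.34, 0.0]
force: [1.1, -0.2, 0.1]
opening: 0.0927
gripper_force: 0.0
```

>>> apply_moves:
  series:
    - [[0,0,0],[0,0,0]]
    - [[0,0,0],[0,0,0]]
    - [[0,0,0],[0,0,0]]
    - [[0,0,0],[0,0,0]]
    - [[0,0,0],[0,0,0]]
    - [[0,0,0],[0,0,0]]
    - [[0,0,0],[0,0,0]]
    - [[0,0,0],[0,0,0]]
    - [[0,0,0],[0,0,0]]
  claw: 0.2

```text
t: 5.57
tool_pos: [0.4883, -0.3038, 0.1938]
orientation: [-2.096, -2.34, 0.0]
force: [0.5, -1.1, 0.5]
opening: 0.0379
gripper_force: 0.0
```

```bash
python3 plan.py .4885 -.3045 .194 .11
```

```text
turn [-0. -0.  0.] | shift now-axes [-0.8  0.1 -0.2] | shift after turn [-0.8  0.1 -0.2] q6 -0.76
turn [ 0.    -0.    -3.142] | shift now-axes [-0.8  0.1 -0.2] | shift after turn [ 0.8 -0.1 -0.2] q6 -0.76
t 5.5667 pos [ 0.4883 -0.3038  0.1938] F [ 0.49 -1.07  0.49] M [-0.083  0.007 -0.028] open 0.0379 gf 0.0
```

>>> apply_moves:
  series:
    - [[0,0,0],[0,0,0]]
    - [[0,0,0],[0,0,0]]
    - [[0,0,0],[0,0,0]]
    - [[0,0,0],[0,0,0]]
    - [[0,0,0],[0,0,0]]
    - [[0,0,0],[0,0,0]]
    - [[0,0,0],[0,0,0]]
    - [[0,0,-10],[0,0,0]]
    - [[0,0,-20],[0,0,0]]
    - [[0,0,-30],[0,0,0]]
    - [[0,0,-30],[0,0,0]]
    - [[0,0,-30],[0,0,0]]
  claw: 0

```text
t: 6.57
tool_pos: [0.4881, -0.3036, 0.3156]
orientation: [-2.096, -2.34, -0.0]
force: [0.1, -0.9, 0.5]
opening: 0.0276
gripper_force: 15.0
```

```bash
python3 plan.py .528 .131 .300 -.15
```

```text
turn [-0.   -0.    0.26] | shift now-axes [427.6  87.4  15.7] | shift after turn [435.7 -25.5  15.6] q6 -0.76
turn [ 0.    -0.    -2.882] | shift now-axes [427.6  87.4  15.7] | shift after turn [-435.7   25.5   15.6] q6 -0.76
t 6.5667 pos [ 0.4881 -0.3036  0.3156] F [ 0.11 -0.88  0.46] M [-0.111  0.039  0.016] open 0.0276 gf 14.998574405908585
```

>>> apply_moves:
  series:
    - [[20,4,0],[0,0,0]]
    - [[37,7.6,0],[0,0,0]]
    - [[37,7.6,0],[0,0,0]]
    - [[37,7.6,0],[0,0,0]]
    - [[37,7.6,0],[0,0,0]]
    - [[37,7.6,0],[0,0,0]]
    - [[37,7.6,0],[0,0,0]]
    - [[37,7.6,0],[0,0,0]]
    - [[37,7.6,0],[0,0,0]]
    - [[37,7.6,0],[0,0,0]]
    - [[37,7.6,0],[0,0,0]]
    - [[37,7.4,0],[0,0,0]]

```text
t: 7.57
tool_pos: [0.5281, 0.1322, 0.3148]
orientation: [2.095, 2.34, 0.001]
force: [0.3, 0.6, -0.8]
opening: 0.0277
gripper_force: 15.0
```

>>> apply_moves:
  series:
    - [[0,0,0],[0,0,0.09]]
    - [[0,0,0],[0,0,0.09]]
    - [[0,0,0],[0,0,0.08]]
    - [[0,0,15],[0,0,0]]
    - [[0,0,0],[0,0,0]]
    - [[0,0,0],[0,0,0]]

```text
t: 8.07
tool_pos: [0.5278, 0.1302, 0.2985]
orientation: [-2.38, -2.049, 0.002]
force: [0.7, 0.0, -1.3]
opening: 0.0278
gripper_force: 15.0
```

```bash
python3 plan.py .528 .131 .227 -.15
python3 - <<'E'
from m import *
p,d,c=cam("top");P=cloud(c,d);np.savez("top1.npz",p=p,d=d)
p,d,c=cam("scene");np.savez("scene1.npz",p=p,d=d);P=cloud(c,d)
E=np.array(c["extrinsics"]);q=E@[.528,.12,.05,1];u=int(c["fx"]*q[0]/q[2]+c["cx"]);v=int(c["fy"]*q[1]/q[2]+c["cy"]);print(u,v)
cv2.imwrite("pics/s2.png",np.clip(1.8*cv2.resize(p[v-80:v+50,u-70:u+70],None,fx=4.5,fy=4.5,interpolation=2),0,255).astype(np.uint8))
# scene-camera estimates of the stage from first picture
z=np.load("scene0.npz");P=cloud(c,z["d"]);X,Y,Z=P[...,0],P[...,1],P[...,2]
near=(abs(X-.51)<.15)&(Y>-.1)&(Y<.26)
rect(P,near&(Z>.0725)&(Z<.09)&(Y<.03),"knob");rect(P,near&(Z>.048)&(Z<.056)&(Y>.02)&(Y<.13),"mjaw");rect(P,near&(Z>.048)&(Z<.056)&(Y>.13),"fjaw")
rect(P,near&(Z>.026)&(Z<.034)&(Y>.03),"bed")
E
```

```text
turn [-0.002  0.     0.001] | shift now-axes [ 0.9  0.2 71.5] | shift after turn [ 0.8  0.1 71.5] q6 0.3
turn [-1.000e-03 -3.000e-03 -3.141e+00] | shift now-axes [ 0.9  0.2 71.5] | shift after turn [-0.8 -0.1 71.5] q6 0.3
t 8.0667 pos [0.5278 0.1302 0.2985] F [ 0.65  0.04 -1.29] M [-0.065  0.103 -0.026] open 0.0278 gf 14.998752772808075
327 259
knob 100 med [ 0.5029 -0.0269  0.0797] rect [502.1 -27.4] [31.8 29.3] 58.2
mjaw 184 med [0.5199 0.0866 0.0517] rect [518.   87.7] [27.4 72.9] 82.0
fjaw 240 med [0.5328 0.1811 0.0517] rect [532.5 180.9] [36.9 70.5] 82.8
bed 1918 med [0.5349 0.1241 0.031 ] rect [522.6 115.3] [182.3 165.5] 82.2
```

View pics/s2.png

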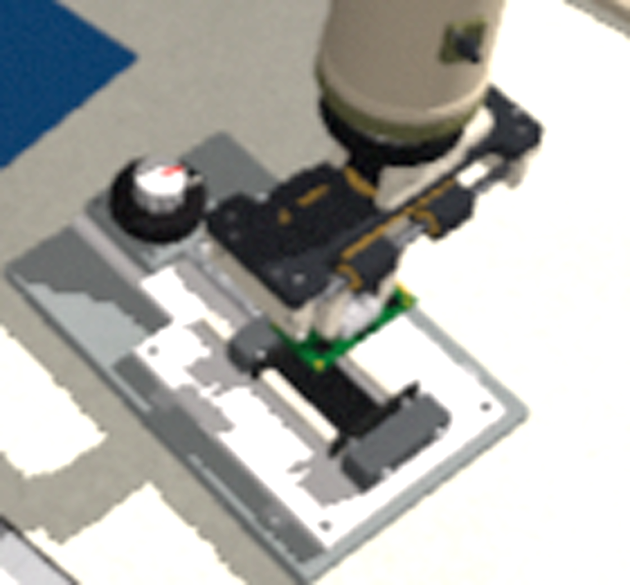

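The board hangs level and square over the open jaws. Lowering it now.

>>> apply_moves:
  series:
    - [[1,-2,10],[-0.002,0,-0.007]]
    - [[0,0,15],[0,0,0]]
    - [[0,0,15],[0,0,0]]
    - [[0,0,12],[0,0,0]]
    - [[0,0,8],[0,0,0]]
    - [[0,0,5],[0,0,0]]
    - [[0,0,0],[0,0,0]]
    - [[0,0,0],[0,0,0]]
    - [[0,0,0],[0,0,0]]

```text
t: 8.92
tool_pos: [0.527, 0.1316, 0.2346]
orientation: [2.373, 2.056, 0.004]
force: [-0.3, 0.5, -0.8]
opening: 0.028
gripper_force: 15.0
```

```bash
python3 plan.py .526 .1314 .2288 -.143
```

```text
turn [ 0.003 -0.     0.   ] | shift now-axes [-0.3 -1.   5.8] | shift after turn [-0.3 -1.   5.8] q6 0.29
turn [ 1.000e-03  5.000e-03 -3.141e+00] | shift now-axes [-0.3 -1.   5.8] | shift after turn [0.3 1.  5.8] q6 0.29
t 8.9167 pos [0.527  0.1316 0.2346] F [-0.33  0.53 -0.83] M [-0.086  0.096 -0.013] open 0.028 gf 14.998663365840912
```

>>> apply_moves:
  series:
    - [[0,-1,2],[0.003,0,0]]
    - [[0,0,2],[0,0,0]]
    - [[0,0,1],[0,0,0]]
    - [[0,0,0.5],[0,0,0]]
    - [[0,0,0],[0,0,0]]
    - [[0,0,0],[0,0,0]]
    - [[0,0,0],[0,0,0]]

```text
t: 9.5
tool_pos: [0.5257, 0.1317, 0.2287]
orientation: [-2.374, -2.057, 0.001]
force: [-2.6, 0.8, 5.4]
opening: 0.0274
gripper_force: 15.0
```

```bash
python3 plan.py .526 .1314 .2288 -.143
```

```text
turn [-0.001 -0.     0.   ] | shift now-axes [-0.2  0.4 -0.1] | shift after turn [-0.2  0.4 -0.1] q6 0.29
turn [ 0.000e+00 -1.000e-03 -3.142e+00] | shift now-axes [-0.2  0.4 -0.1] | shift after turn [ 0.2 -0.4 -0.1] q6 0.29
t 9.5 pos [0.5257 0.1317 0.2287] F [-2.57  0.83  5.41] M [-0.151  0.558 -0.007] open 0.0274 gf 15.000553876161575
```

>>> apply_moves:
  series:
    - [[0,0,0],[0,0,0]]
    - [[0,0,0],[0,0,0]]
    - [[0,0,0],[0,0,0]]
    - [[0,0,0],[0,0,0]]
    - [[0,0,0],[0,0,0]]
    - [[0,0,0],[0,0,0]]
    - [[0,0,-10],[0,0,0]]
    - [[0,0,-25],[0,0,0]]
    - [[0,0,-25],[0,0,0]]
    - [[0,0,-25],[0,0,0]]
    - [[0,0,0],[0,0,0]]
  claw: 0.6

```text
t: 10.42
tool_pos: [0.5276, 0.132, 0.3202]
orientation: [2.371, 2.054, 0.011]
force: [1.0, -0.7, 0.9]
opening: 0.0557
gripper_force: 0.0
```

>>> apply_moves:
  series:
    - [[-30,0,0],[0,0,0]]
    - [[-34,0,0],[0,0,0]]
    - [[-34,0,0],[0,0,0]]
    - [[-34,0,0],[0,0,0]]
    - [[-28,0,0],[0,0,0]]
    - [[0,0,0],[0,0,-0.12]]
    - [[0,0,0],[0,0,-0.12]]
    - [[0,0,0],[0,0,-0.12]]
    - [[0,0,0],[0,0,-0.12]]
    - [[0,0,0],[0,0,-0.12]]
    - [[0,0,0],[0,0,-0.12]]
    - [[0,0,0],[0,0,-0.12]]

```text
t: 11.42
tool_pos: [0.5028, -0.0268, 0.3135]
orientation: [-1.321, -2.85, 0.0]
force: [-0.4, -0.5, -0.3]
opening: 0.056
gripper_force: 0.0
```

>>> apply_moves:
  series:
    - [[0,0,0],[0,0,-0.12]]
    - [[0,0,0],[0,0,-0.12]]
    - [[0,0,0],[0,0,-0.12]]
    - [[0,0,0],[0,0,-0.12]]
    - [[0,0,0],[0,0,-0.12]]
    - [[0,0,0],[0,0,-0.12]]
    - [[0,0,0],[0,0,0]]
    - [[0,0,0],[0,0,0]]

```text
t: 12.08
tool_pos: [0.5028, -0.0267, 0.3134]
orientation: [-0.247, -3.131, -0.0]
force: [-0.6, -0.2, -0.2]
opening: 0.056
gripper_force: 0.0
```

```bash
python3 plan.py .503 -.028 .270 1.43
python3 - <<'E'
from m import *
p,d,c=cam("top");P=cloud(c,d)
X,Y,Z=P[...,0],P[...,1],P[...,2]
near=(abs(X-.52)<.1)&(Y>.05)&(Y<.24)
rect(P,near&(Z>.058)&(Z<.066)&(Y>.03)&(abs(Y-.13)<.03),"k")
hsv=cv2.cvtColor(p,cv2.COLOR_BGR2HSV)
rect(P,near&(abs(Z-.041)<.006)&(hsv[...,1]>90)&(hsv[...,0]>40)&(hsv[...,0]<85),"board")
v,u=np.nonzero(near);v0,u0=v.min(),u.min()
a=p[v0-10:v.max()+10,u0-10:u.max()+30];cv2.imwrite("pics/t2.png",np.clip(1.8*cv2.resize(a,None,fx=6,fy=6,interpolation=2),0,255).astype(np.uint8));print(a.shape)
E
```

```text
turn [-0.    -0.001 -0.017] | shift now-axes [-0.4 -1.2 43.4] | shift after turn [-0.4 -1.2 43.4] q6 -1.57
turn [-1.000e-03  0.000e+00  3.125e+00] | shift now-axes [-0.4 -1.2 43.4] | shift after turn [ 0.4  1.2 43.4] q6 -1.57
t 12.0833 pos [ 0.5028 -0.0267  0.3134] F [-0.56 -0.18 -0.17] M [ 0.039 -0.065 -0.088] open 0.056 gf 0.0
k 0 med [nan nan nan] rect [0. 0.] [0. 0.] 0.0
board 29 med [0.4961 0.1256 0.0414] rect [497.3 125.9] [18.5 17.5] 70.8
(85, 102, 3)
  return _methods._mean(a, axis=axis, dtype=dtype,
  ret = um.true_divide(
```

View pics/t2.png

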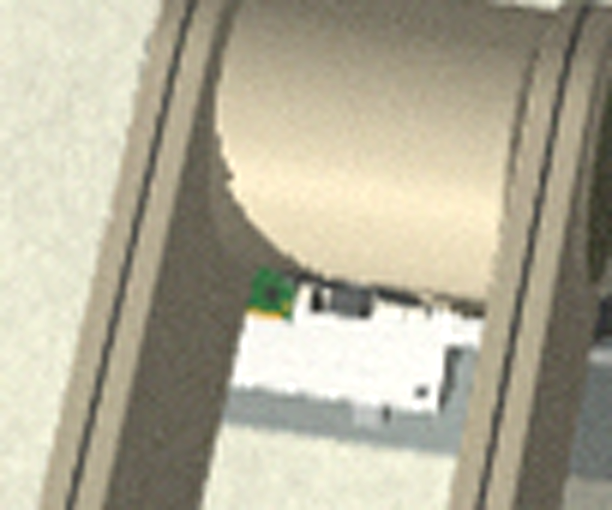

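The arm hides most of the stage in the top view. Only the board's end shows, at (270,290), with its top at z = 41 mm, which matches the rest height. I'll check with the scene camera.

Run:
```python
from m import *
p,d,c=cam("scene");P=cloud(c,d)
X,Y,Z=P[...,0],P[...,1],P[...,2]
near=(abs(X-.525)<.07)&(Y>.06)&(Y<.2)
hsv=cv2.cvtColor(p,cv2.COLOR_BGR2HSV)
rect(P,near&(Z>.051)&(Z<.062)&(abs(Y-.13)<.03),"sink")
rect(P,near&(abs(Z-.041)<.006)&(hsv[...,1]>70)&(hsv[...,0]>35)&(hsv[...,0]<90),"board")
E=np.array(c["extrinsics"]);q=E@[.515,.06,.05,1];u=int(c["fx"]*q[0]/q[2]+c["cx"]);v=int(c["fy"]*q[1]/q[2]+c["cy"])
cv2.imwrite("pics/s3.png",np.clip(1.8*cv2.resize(p[v-65:v+65,u-70:u+70],None,fx=4.5,fy=4.5,interpolation=2),0,255).astype(np.uint8))
```

```text
sink 96 med [0.5214 0.1295 0.0545] rect [517.  120.7] [60.1 35.7] 59.5
board 188 med [0.5418 0.133  0.042 ] rect [525.1 130.1] [40.3 78.4] 80.2
```

View pics/s3.png

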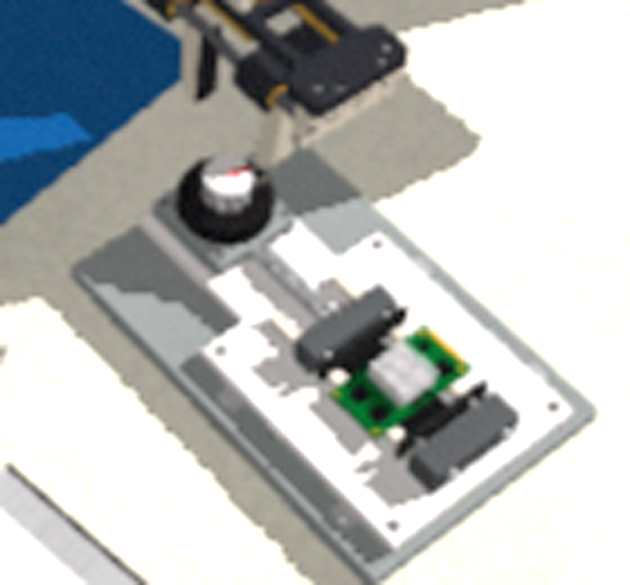

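The board lies flat between the jaws, heatsink at (405,362), knob free at (228,190). Going down on the knob, with the tips 5 mm above the ring.

>>> apply_moves:
  series:
    - [[-0.4,-1.2,15],[0,0,-0.017]]
    - [[0,0,15],[0,0,0]]
    - [[0,0,15],[0,0,0]]
    - [[0,0,12],[0,0,0]]
    - [[0,0,5],[0,0,0]]
    - [[0,0,0],[0,0,0]]
    - [[0,0,0],[0,0,0]]
    - [[0,0,0],[0,0,0]]
  newtons: 4

```text
t: 12.85
tool_pos: [0.5035, -0.0281, 0.2522]
orientation: [0.215, 3.134, -0.0]
force: [0.1, -0.0, 0.5]
opening: 0.0557
gripper_force: 0.0
```

```bash
python3 plan.py .503 -.028 .251 1.43
```

```text
turn [-0.     0.     0.004] | shift now-axes [ 0.5 -0.   1.2] | shift after turn [ 0.5 -0.   1.2] q6 -1.59
turn [-1.000e-03 -0.000e+00 -3.138e+00] | shift now-axes [ 0.5 -0.   1.2] | shift after turn [-0.5  0.   1.2] q6 -1.59
t 12.85 pos [ 0.5035 -0.0281  0.2522] F [ 0.05 -0.01  0.47] M [-0.034 -0.029 -0.003] open 0.0557 gf 0.0
```

>>> apply_moves:
  series:
    - [[0,0,1],[0,0,0]]
    - [[0,0,0],[0,0,0]]
    - [[0,0,0],[0,0,0]]
    - [[0,0,0],[0,0,0]]
    - [[0,0,0],[0,0,0]]
    - [[0,0,0],[0,0,0]]
    - [[0,0,0],[0,0,0]]
    - [[0,0,0],[0,0,0]]
    - [[0,0,0],[0,0,0]]
    - [[0,0,0],[0,0,0]]
  claw: 0
  newtons: 4

```text
t: 13.68
tool_pos: [0.5031, -0.0284, 0.2506]
orientation: [-0.215, -3.134, 0.001]
force: [-1.3, -5.0, 3.4]
opening: 0.0316
gripper_force: 4.0
```

```bash
python3 plan.py .503 -.028 .251 1.43
```

```text
turn [-0.001 -0.001  0.004] | shift now-axes [ 0.2  0.4 -0.4] | shift after turn [ 0.2  0.4 -0.4] q6 -1.59
turn [ 1.000e-03 -1.000e-03 -3.138e+00] | shift now-axes [ 0.2  0.4 -0.4] | shift after turn [-0.2 -0.4 -0.4] q6 -1.59
t 13.6833 pos [ 0.5031 -0.0284  0.2506] F [-1.31 -5.    3.36] M [-0.979  0.177  0.047] open 0.0316 gf 4.000137727707624
```

The 5 N side force shows I'm slightly off-centre, so I'll follow it before gripping harder.

>>> apply_moves:
  series:
    - [[0,-0.8,-0.5],[0,0,0]]
    - [[0,0,0],[0,0,0]]
    - [[0,0,0],[0,0,0]]
    - [[0,0,0],[0,0,0]]

```text
t: 14.02
tool_pos: [0.503, -0.0287, 0.2507]
orientation: [-0.215, -3.134, -0.0]
force: [2.6, -2.1, -2.1]
opening: 0.0318
gripper_force: 4.0
```

```bash
python3 plan.py .503 -.028 .251 1.43
```

```text
turn [ 0.    -0.001  0.004] | shift now-axes [ 0.1  0.7 -0.3] | shift after turn [ 0.1  0.7 -0.3] q6 -1.59
turn [ 1.000e-03  0.000e+00 -3.138e+00] | shift now-axes [ 0.1  0.7 -0.3] | shift after turn [-0.1 -0.7 -0.3] q6 -1.59
t 14.0167 pos [ 0.503  -0.0287  0.2507] F [ 2.6  -2.1  -2.12] M [-0.284 -0.42   0.024] open 0.0318 gf 3.9998045191168785
```

>>> apply_moves:
  series:
    - [[0,-0.4,0.2],[0,0,0]]
    - [[0,0,0],[0,0,0]]
    - [[0,0,0],[0,0,0]]
    - [[0,0,0],[0,0,0]]
    - [[0,0,0],[0,0,0.03]]
    - [[0,0,0],[0,0,0.05]]
    - [[0,0,0],[0,0,0.05]]
    - [[0,0,0],[0,0,0.05]]
    - [[0,0,0],[0,0,0.05]]
    - [[0,0,0],[0,0,0.05]]
    - [[0,0,0],[0,0,0]]
    - [[0,0,0],[0,0,0]]
  newtons: 30

```text
t: 15.02
tool_pos: [0.503, -0.0289, 0.2507]
orientation: [-0.647, -3.073, -0.001]
force: [3.2, 2.8, -2.1]
opening: 0.0314
gripper_force: 30.0
```

```bash
cat > st.py <<'E'
from m import *
from scipy.spatial.transform import Rotation as R
s=robot.read_state();y=R.from_rotvec(s["orientation"]).apply([0,1,0])
print("t",round(s["t"],2),"psi",round(np.arctan2(y[1],y[0]),4),"pos",np.round(s["tool_pos"],4),"F",np.round(s["force"],1),"M",np.round(s["wrist_torque"],3),"tau6",s["joint_torque"][5],"open",s["opening"])
p,d,c=cam("scene");P=cloud(c,d);X,Y,Z=P[...,0],P[...,1],P[...,2]
hsv=cv2.cvtColor(p,cv2.COLOR_BGR2HSV)
near=(abs(X-.525)<.07)&(Y>.06)&(Y<.2)
rect(P,near&(abs(Z-.041)<.006)&(hsv[...,1]>70)&(hsv[...,0]>35)&(hsv[...,0]<90),"board")
near=(abs(X-.51)<.15)&(Y>-.1)&(Y<.26)
J=near&(abs(Z-.0515)<.004)
y=(P[...,:2]-[.5244,.1205])@[.1425,.99]; x=(P[...,:2]-[.5244,.1205])@[.99,-.1425]
m=J&(y>-60)&(abs(x)<.032)&(y>-.06)&(y<.02);print("moving jaw y",np.round(np.percentile(y[m],[5,50,95])*1000,1),m.sum())
# white ring mark
b=(Z>.055)&(Z<.066)&(np.hypot(X-.503,Y+.029)<.033)&(np.hypot(X-.503,Y+.029)>.02)&(p.min(-1)>110)
print("mark",np.round(P[b].mean(0),4) if b.any() else None,b.sum())
E
python3 st.py
```

```text
t 15.02 psi 1.1556 pos [ 0.503  -0.0289  0.2507] F [ 3.2  2.8 -2.1] M [ 0.508 -0.596 -0.101] tau6 0.3193512372672558 open 0.03136772260778618
board 188 med [0.5419 0.1329 0.0415] rect [525.1 131.1] [40.3 76.8] 79.6
moving jaw y [-41.9 -26.9  14.8] 221
mark None 0
```

```bash
cat >> st.py <<'E'
def jaw(P,t):
    Z=P[...,2];y=(P[...,:2]-[.5244,.1205])@[.1425,.99]*1000; x=(P[...,:2]-[.5244,.1205])@[.99,-.1425]*1000
    m=(abs(Z-.051)<.003)&(y>-70)&(y<10)&(((x>-33)&(x<-18))|((x>18)&(x<33)))
    print(t,"jaw top y pct",np.round(np.percentile(y[m],[3,50,97]),1),m.sum())
jaw(cloud(c,np.load("scene0.npz")["d"]),"start");jaw(P,"now")
z=np.load("scene0.npz");P0=cloud(c,z["d"])
def mark(P,p):
    r=np.hypot(P[...,0]-.503,P[...,1]+.0285); b=(abs(P[...,2]-.0605)<.004)&(r<.0305)&(r>.021); g=p.min(-1).astype(int)
    if b.sum()<5: print("few",b.sum());return
    th=np.median(g[b])+35; k=b&(g>th); print("ring n",b.sum(),"bright",k.sum(),np.round(P[k].mean(0),4) if k.any() else None)
mark(P0,z["p"]);mark(P,p)
E
python3 st.py
```

```text
t 15.07 psi 1.1558 pos [ 0.503  -0.0289  0.2507] F [ 3.6  3.  -1.7] M [ 0.593 -0.662 -0.077] tau6 0.051149704959243536 open 0.031220834310810148
board 184 med [0.5426 0.1326 0.0421] rect [525.3 129.5] [41.7 76.5] 82.4
moving jaw y [-41.8 -26.5  15.3] 232
mark None 0
start jaw top y pct [-45.8 -34.7 -20.7] 70
now jaw top y pct [-44.1 -30.2 -16.5] 69
ring n 115 bright 13 [ 0.4845 -0.0329  0.0614]
ring n 77 bright 5 [ 0.5045 -0.0341  0.0616]
```

>>> apply_moves:
  series:
    - [[0,0,0],[0,0,0.06]]
    - [[0,0,0],[0,0,0.06]]
    - [[0,0,0],[0,0,0.06]]
    - [[0,0,0],[0,0,0.06]]
    - [[0,0,0],[0,0,0.06]]
    - [[0,0,0],[0,0,0.06]]
    - [[0,0,0],[0,0,0.06]]
    - [[0,0,0],[0,0,0]]

```text
t: 15.78
tool_pos: [0.5029, -0.0291, 0.2507]
orientation: [-1.278, -2.869, 0.0]
force: [2.4, 2.1, 0.0]
opening: 0.0313
gripper_force: 30.0
```

```bash
python3 st.py
```

```text
t 15.78 psi 0.7324 pos [ 0.5029 -0.0291  0.2507] F [2.4 2.1 0. ] M [ 0.517 -0.674 -0.046] tau6 1.3711034506559372 open 0.031312705416963904
board 187 med [0.5428 0.1326 0.0417] rect [526.4 130.2] [40.3 76.4] 82.1
moving jaw y [-37.7 -21.8  16.2] 236
mark None 0
start jaw top y pct [-45.8 -34.7 -20.7] 70
now jaw top y pct [-38.8 -27.2 -13.8] 72
ring n 115 bright 13 [ 0.4845 -0.0329  0.0614]
ring n 53 bright 4 [ 0.4982 -0.0031  0.0601]
```

>>> apply_moves:
  series:
    - [[0,0,0],[0,0,0.06]]
    - [[0,0,0],[0,0,0.06]]
    - [[0,0,0],[0,0,0.06]]
    - [[0,0,0],[0,0,0.06]]
    - [[0,0,0],[0,0,0.06]]
    - [[0,0,0],[0,0,0.06]]
    - [[0,0,0],[0,0,0.06]]
    - [[0,0,0],[0,0,0.06]]
    - [[0,0,0],[0,0,0.06]]
    - [[0,0,0],[0,0,0.06]]
    - [[0,0,0],[0,0,0]]

```text
t: 16.75
tool_pos: [0.5027, -0.0292, 0.2506]
orientation: [-2.067, -2.364, 0.002]
force: [0.5, 1.6, -0.3]
opening: 0.0311
gripper_force: 30.0
```

```bash
python3 st.py
python3 - <<'E'
from m import *
c=robot.calibration("scene");p,d=robot.read_camera("scene")
def f(P,p,t):
    Z=P[...,2];y=(P[...,:2]-[.5244,.1205])@[.1425,.99]*1000; x=(P[...,:2]-[.5244,.1205])@[.99,-.1425]*1000
    m=(abs(Z-.051)<.003)&(y>25)&(y<100)&(abs(x)<32);print(t,"fixed jaw",np.round(np.percentile(y[m],[2,10,50,90,98]),1),m.sum())
    h=cv2.cvtColor(p,cv2.COLOR_BGR2HSV);b=(abs(Z-.041)<.004)&(h[...,1]>70)&(h[...,0]>35)&(h[...,0]<90)&(abs(x)<45)&(y>-20)&(y<50)
    print("board y",np.round(np.percentile(y[b],[2,50,98]),1),"x",np.round(np.percentile(x[b],[2,50,98]),1))
f(cloud(c,np.load("scene0.npz")["d"]),p,"start");f(cloud(c,d),p,"now")
E
```

```text
t 16.75 psi 0.1339 pos [ 0.5027 -0.0292  0.2506] F [ 0.5  1.6 -0.3] M [ 0.321 -0.144  0.001] tau6 1.3885954767465591 open 0.031050126867017993
board 198 med [0.5418 0.1326 0.042 ] rect [525.6 132.1] [42.6 77.2] 80.7
moving jaw y [-31.1 -16.5  14.5] 236
mark None 0
start jaw top y pct [-45.8 -34.7 -20.7] 70
now jaw top y pct [-33.5 -19.9  -7.7] 70
ring n 115 bright 13 [ 0.4845 -0.0329  0.0614]
ring n 75 bright 3 [ 0.5263 -0.0366  0.0608]
start fixed jaw [43.5 45.8 61.  72.6 74.3] 186
board y [-9.2 10.  30.4] x [-30.9  20.6  29.8]
now fixed jaw [25.8 44.6 60.5 72.6 74.1] 203
board y [-8.1 13.8 31.6] x [-36.6  16.1  37.1]
```

>>> apply_moves:
  series:
    - [[0,0,0],[0,0,0.05]]
    - [[0,0,0],[0,0,0.05]]
    - [[0,0,0],[0,0,0.05]]
    - [[0,0,0],[0,0,0.05]]
    - [[0,0,0],[0,0,0.05]]
    - [[0,0,0],[0,0,0.05]]
    - [[0,0,0],[0,0,0.03]]
    - [[0,0,0],[0,0,0.03]]
    - [[0,0,0],[0,0,0.03]]
    - [[0,0,0],[0,0,0.03]]

```text
t: 17.68
tool_pos: [0.5026, -0.0292, 0.2506]
orientation: [-2.512, -1.884, 0.002]
force: [-0.8, 1.6, 2.3]
opening: 0.031
gripper_force: 30.0
```

```bash
python3 st.py|grep -v mark
cat > fx.py <<'E'
from m import *
c=robot.calibration("scene");p,d=robot.read_camera("scene")
P=cloud(c,d);Z=P[...,2];y=(P[...,:2]-[.5244,.1205])@[.1425,.99]*1000; x=(P[...,:2]-[.5244,.1205])@[.99,-.1425]*1000
h=cv2.cvtColor(p,cv2.COLOR_BGR2HSV);b=(abs(Z-.041)<.004)&(h[...,1]>70)&(h[...,0]>35)&(h[...,0]<90)&(abs(x)<45)&(y>-20)&(y<50)
print("board y",np.round(np.percentile(y[b],[2,50,98]),1),"x",np.round(np.percentile(x[b],[2,50,98]),1));rect(P,b,"b")
s=robot.read_state();print("M",s["wrist_torque"],s["joint_torque"][5],s["force"])
E
python3 fx.py
```

```text
t 17.68 psi -0.2839 pos [ 0.5026 -0.0292  0.2506] F [-0.8  1.6  2.3] M [0.253 0.147 0.171] tau6 -0.5859001167118549 open 0.03097292769405868
board 191 med [0.5424 0.1378 0.0422] rect [527.1 136. ] [41.5 77.3] 80.8
moving jaw y [-27.6 -12.9  14.9] 223
start jaw top y pct [-45.8 -34.7 -20.7] 70
now jaw top y pct [-27.8 -15.2  -4.4] 76
ring n 115 bright 13 [ 0.4845 -0.0329  0.0614]
ring n 84 bright 2 [ 0.5204 -0.0437  0.0606]
board y [-5.4 17.6 36.2] x [-36.6  16.3  36.6]
b 184 med [0.5432 0.1369 0.0418] rect [526.5 135.9] [43.5 77.2] 79.9
M [0.29149234 0.328261   0.09272755] 0.7054745592176914 [-0.75456891  1.45652246  3.29836109]
```

>>> apply_moves:
  series:
    - [[0,0,0],[0,0,0.025]]
    - [[0,0,0],[0,0,0.025]]
    - [[0,0,0],[0,0,0.025]]
    - [[0,0,0],[0,0,0.025]]
    - [[0,0,0],[0,0,0.025]]
    - [[0,0,0],[0,0,0.025]]

```text
t: 18.28
tool_pos: [0.5025, -0.0292, 0.2506]
orientation: [-2.646, -1.691, 0.003]
force: [-2.3, 1.2, 3.9]
opening: 0.0311
gripper_force: 30.0
```

```bash
python3 fx.py; python3 st.py|grep -E "^t|now"
```

```text
board y [-3.  21.  37.4] x [-36.6  16.1  36.6]
b 184 med [0.5425 0.1408 0.0413] rect [526.4 138.2] [43.  75.3] 80.4
M [0.30717757 0.50039626 0.17519195] -0.2801515068858862 [-2.74344429  1.98954277  4.39588212]
t 18.33 psi -0.4357 pos [ 0.5025 -0.0292  0.2506] F [-2.7  2.   4.4] M [0.307 0.5   0.175] tau6 -0.2801515068858862 open 0.03101178631360416
now jaw top y pct [-27.1 -14.7  -1.8] 68
```

>>> apply_moves:
  series:
    - [[0,0,0],[0,0,0.025]]
    - [[0,0,0],[0,0,0.025]]
    - [[0,0,0],[0,0,0.025]]
    - [[0,0,0],[0,0,0.025]]

```text
t: 18.72
tool_pos: [0.5025, -0.0292, 0.2506]
orientation: [-2.728, -1.556, 0.003]
force: [-4.0, 1.5, 4.1]
opening: 0.031
gripper_force: 30.0
```

```bash
cat > q.py <<'E'
from h import *
from scipy.spatial.transform import Rotation as R
s=robot.read_state();y=R.from_rotvec(s["orientation"]).apply([0,1,0])
print("t",round(s["t"],2),"psi",round(np.arctan2(y[1],y[0]),4),"Mz",round(s["wrist_torque"][2],3),"F",np.round(s["force"],1))
E
python3 q.py; python3 fx.py
```

```text
t 18.72 psi -0.5339 Mz 0.165 F [-4.   1.5  4.1]
board y [-1.8 20.3 38.7] x [-38.   16.   36.9]
b 174 med [0.543  0.1402 0.0419] rect [525.9 139. ] [42.1 77.3] 80.9
M [0.29271499 0.76185418 0.11919907] -0.28651613742113113 [-3.4716014   2.26947717  4.88451046]
```

>>> apply_moves:
  series:
    - [[0,-0.4,-0.2],[0,0,0.02]]
    - [[0,0,0],[0,0,0.02]]
    - [[0,0,0],[0,0,0.02]]
    - [[0,0,0],[0,0,0.02]]

```text
t: 19.1
tool_pos: [0.5024, -0.0291, 0.2506]
orientation: [-2.791, -1.441, 0.002]
force: [-2.4, -0.3, 1.4]
opening: 0.0315
gripper_force: 30.0
```

```bash
python3 q.py
```

```text
t 19.1 psi -0.6172 Mz 0.162 F [-2.4 -0.3  1.4]
```

>>> apply_moves:
  series:
    - [[0,0,0],[0,0,0.02]]
    - [[0,0,0],[0,0,0.02]]
    - [[0,0,0],[0,0,0.02]]

```text
t: 19.35
tool_pos: [0.5023, -0.029, 0.2506]
orientation: [-2.833, -1.356, 0.002]
force: [-2.4, -0.6, 2.5]
opening: 0.0311
gripper_force: 30.0
```

```bash
python3 q.py; python3 fx.py
```

```text
t 19.35 psi -0.6778 Mz 0.189 F [-2.4 -0.6  2.5]
board y [-0.5 20.  38.5] x [-36.9  17.   37.6]
b 172 med [0.5434 0.1396 0.0419] rect [526.9 139.7] [41.  76.8] 81.7
M [-0.11088751  0.67387077  0.13495588] -0.2959298249334097 [-2.75744869  0.20508504  1.10143378]
```

>>> apply_moves:
  series:
    - [[0,0,0],[0,0,0.02]]
    - [[0,0,0],[0,0,0.02]]

```text
t: 19.57
tool_pos: [0.5023, -0.029, 0.2506]
orientation: [-2.86, -1.299, 0.002]
force: [-3.8, -1.2, 1.4]
opening: 0.0313
gripper_force: 30.0
```

```bash
python3 q.py
```

```text
t 19.57 psi -0.7178 Mz 0.163 F [-3.8 -1.2  1.4]
```

>>> apply_moves:
  series:
    - [[0,0,0],[0,0,0.02]]
    - [[0,0,0],[0,0,0.02]]

```text
t: 19.73
tool_pos: [0.5023, -0.029, 0.2506]
orientation: [-2.885, -1.242, 0.002]
force: [-4.2, -1.2, 1.3]
opening: 0.0311
gripper_force: 30.0
```

```bash
python3 q.py; python3 fx.py
```

```text
t 19.73 psi -0.7581 Mz 0.191 F [-4.2 -1.2  1.3]
board y [ 0.7 21.3 39. ] x [-37.5  17.2  37.4]
b 165 med [0.5448 0.1407 0.0418] rect [526.6 140. ] [39.9 76.7] 81.6
M [-0.21280022  0.87983969  0.08641344] -0.29600738547742367 [-4.53181425 -1.69943542  0.95547802]
```

>>> apply_moves:
  series:
    - [[0,-0.3,0],[0,0,0.02]]
    - [[0,0,0],[0,0,0.02]]
    - [[0,0,0],[0,0,0.02]]

```text
t: 20.03
tool_pos: [0.5022, -0.0289, 0.2507]
orientation: [-2.921, -1.155, 0.002]
force: [-4.1, -2.4, -0.7]
opening: 0.0313
gripper_force: 30.0
```

```bash
python3 q.py
```

```text
t 20.03 psi -0.8181 Mz 0.236 F [-4.1 -2.4 -0.7]
```

>>> apply_moves:
  series:
    - [[0,0,0],[0,0,0.02]]
    - [[0,0,0],[0,0,0.02]]

```text
t: 20.2
tool_pos: [0.5022, -0.0289, 0.2507]
orientation: [-2.944, -1.096, 0.002]
force: [-3.7, -3.1, -0.5]
opening: 0.0315
gripper_force: 30.0
```

```bash
python3 q.py; python3 fx.py
```

```text
t 20.2 psi -0.8581 Mz 0.197 F [-3.7 -3.1 -0.5]
board y [ 1.5 21.2 39.7] x [-36.9  19.5  37.3]
b 158 med [0.5455 0.1406 0.042 ] rect [526.9 140.1] [41.1 77.3] 84.2
M [-0.65677907  0.67830149  0.10830752] -0.29436313547194004 [-3.72201157 -3.57128558 -0.33469222]
```

>>> apply_moves:
  series:
    - [[0,0,0],[0,0,0.02]]

```text
t: 20.33
tool_pos: [0.5022, -0.0289, 0.2507]
orientation: [-2.954, -1.068, 0.002]
force: [-2.9, -3.9, -1.5]
opening: 0.0313
gripper_force: 30.0
```

```bash
python3 q.py
```

```text
t 20.33 psi -0.8767 Mz 0.161 F [-2.9 -3.9 -1.5]
```

>>> apply_moves:
  series:
    - [[0,0,0],[0,0,0.02]]

```text
t: 20.42
tool_pos: [0.5022, -0.0289, 0.2507]
orientation: [-2.965, -1.037, 0.002]
force: [-3.2, -3.2, -0.5]
opening: 0.0308
gripper_force: 30.0
```

```bash
python3 q.py;python3 fx.py; python3 st.py|grep now
```

```text
t 20.42 psi -0.8978 Mz 0.211 F [-3.2 -3.2 -0.5]
board y [ 1.6 21.1 39.9] x [-36.8  19.   37.1]
b 149 med [0.5464 0.1413 0.0419] rect [527.5 142.3] [43.4 76.1] 78.8
M [-0.75984327  0.77806802  0.07495013] -0.2066848799586296 [-3.4213396  -3.63104443 -2.19141194]
now jaw top y pct [-22.  -10.5   1.9] 65
```

```bash
cat > reg.py <<'E'
import sys
from h import *
k=sys.argv[1]; f=[robot.read_camera("scene")[0] for _ in range(5)]
g=np.mean([cv2.cvtColor(a,cv2.COLOR_BGR2GRAY).astype(np.float32) for a in f],0); np.save(f"g{k}.npy",g)
c=robot.calibration("scene");E=np.array(c["extrinsics"])
def px(P): q=E[:3,:3]@P+E[:3,3]; return np.array([c["fx"]*q[0]/q[2]+c["cx"],c["fy"]*q[1]/q[2]+c["cy"]])
yd=np.array([.1425,.99,0]);xd=np.array([.99,-.1425,0]);O=np.array([.5244,.1205,0])
def ecc(name,P,h,r):
    a=px(P);d=px(P+yd*.005)-px(P-yd*.005);d/=10  # px per mm along bed y
    M=np.eye(2,3,dtype=np.float32);u,v=np.round(a).astype(int)
    T=r[v-h:v+h+1,u-h:u+h+1].astype(np.float32);M[:,2]=u-h,v-h
    try:
        _,M=cv2.findTransformECC(T,g.astype(np.float32),M,cv2.MOTION_TRANSLATION,(3,300,1e-7),None,3)
        s=np.array([M[0,2]-u+h,M[1,2]-v+h]); print(name,"shift mm along y",round(float(s@d/(d@d)),3),"px",np.round(s,3))
    except cv2.error as e: print(name,"fail")
for ref in sys.argv[2:]:
    r=np.load(f"g{ref}.npy");print("vs",ref)
    ecc("sink",O+yd*.021+np.array([0,0,.052]),7,r)
    ecc("fixedjaw",O+yd*.06+np.array([0,0,.05]),7,r)
    ecc("board end",O+yd*.021+xd*.03+np.array([0,0,.04]),5,r)
    ecc("mjaw",O-yd*.010+np.array([0,0,.05]),6,r)
E
python3 reg.py 0
```

```text
(no output)
```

>>> apply_moves:
  series:
    - [[0,0,0],[0,0,0.02]]
    - [[0,0,0],[0,0,0.02]]
    - [[0,0,0],[0,0,0.01]]

```text
t: 21.02
tool_pos: [0.5022, -0.0289, 0.2507]
orientation: [-2.99, -0.962, 0.002]
force: [-3.3, -3.5, -1.1]
opening: 0.0313
gripper_force: 30.0
```

```bash
python3 q.py; python3 reg.py 1 0; python3 q.py
```

```text
t 21.02 psi -0.9481 Mz 0.157 F [-3.3 -3.5 -1.1]
vs 0
sink shift mm along y 0.425 px [0.037 0.187]
fixedjaw shift mm along y 0.167 px [-0.022  0.116]
board end shift mm along y 0.258 px [-0.027  0.164]
mjaw shift mm along y 0.502 px [0.065 0.191]
t 21.27 psi -0.947 Mz 0.082 F [-4.  -4.  -1.2]
```

>>> apply_moves:
  series:
    - [[0,0,0],[0,0,0.02]]
    - [[0,0,0],[0,0,0.02]]
    - [[0,0,0],[0,0,0.02]]

```text
t: 21.52
tool_pos: [0.5022, -0.0288, 0.2506]
orientation: [-3.018, -0.873, 0.002]
force: [-3.4, -4.1, -1.0]
opening: 0.0312
gripper_force: 30.0
```

```bash
python3 q.py; python3 reg.py 2 0 1
```

```text
t 21.52 psi -1.0078 Mz 0.179 F [-3.4 -4.1 -1. ]
vs 0
sink shift mm along y 0.605 px [0.105 0.211]
fixedjaw shift mm along y 0.176 px [0.021 0.074]
board end shift mm along y 0.436 px [0.033 0.196]
mjaw shift mm along y 0.657 px [0.145 0.187]
vs 1
sink shift mm along y 0.138 px [0.026 0.046]
fixedjaw shift mm along y 0.012 px [-0.032  0.041]
board end shift mm along y 0.397 px [0.03  0.178]
mjaw shift mm along y 0.181 px [0.019 0.074]
```

>>> apply_moves:
  series:
    - [[0,0,0],[0,0,0.02]]
    - [[0,0,0],[0,0,0.02]]

```text
t: 21.93
tool_pos: [0.5022, -0.0288, 0.2506]
orientation: [-3.034, -0.812, 0.002]
force: [-2.8, -4.0, -1.1]
opening: 0.0306
gripper_force: 30.0
```

```bash
python3 q.py; python3 reg.py 3 0 2
```

```text
t 21.93 psi -1.0477 Mz 0.219 F [-2.8 -4.  -1.1]
vs 0
sink shift mm along y 0.633 px [0.121 0.209]
fixedjaw shift mm along y 0.19 px [0.022 0.081]
board end shift mm along y 0.541 px [0.045 0.239]
mjaw shift mm along y 0.737 px [0.166 0.206]
vs 2
sink shift mm along y 0.012 px [-0.024  0.032]
fixedjaw shift mm along y -0.025 px [-0.069  0.059]
board end shift mm along y 0.34 px [0.018 0.16 ]
mjaw shift mm along y 0.023 px [-0.09   0.107]
```

>>> apply_moves:
  series:
    - [[0,0,0],[0,0,0.02]]
    - [[0,0,0],[0,0,0.02]]
    - [[0,0,0],[0,0,0.02]]

```text
t: 22.43
tool_pos: [0.5022, -0.0288, 0.2507]
orientation: [-3.057, -0.721, 0.002]
force: [-3.9, -2.5, -1.4]
opening: 0.0311
gripper_force: 30.0
```

```bash
python3 q.py;python3 st.py|grep now; python3 fx.py|head -2; python3 reg.py 4 0
```

```text
t 22.43 psi -1.1078 Mz 0.204 F [-3.9 -2.5 -1.4]
now jaw top y pct [-20.1  -7.3   3.1] 66
board y [ 2.4 21.2 39.9] x [-36.9  17.9  37.7]
b 153 med [0.5448 0.1411 0.0415] rect [527.3 142.8] [42.8 77. ] 80.7
vs 0
sink shift mm along y 0.691 px [0.133 0.227]
fixedjaw shift mm along y 0.18 px [0.019 0.079]
board end shift mm along y 0.503 px [0.055 0.209]
mjaw shift mm along y 0.859 px [0.159 0.277]
```

>>> apply_moves:
  series:
    - [[0,0,0],[0,0,0.02]]
    - [[0,0,0],[0,0,0.02]]

```text
t: 22.95
tool_pos: [0.5022, -0.0288, 0.2507]
orientation: [-3.071, -0.66, 0.002]
force: [-3.6, -3.6, -0.3]
opening: 0.0314
gripper_force: 30.0
```

```bash
python3 q.py
```

```text
t 22.95 psi -1.1477 Mz 0.236 F [-3.6 -3.6 -0.3]
```

>>> apply_moves:
  series:
    - [[0,0,0],[0,0,0.02]]
    - [[0,0,0],[0,0,0.02]]

```text
t: 23.12
tool_pos: [0.5022, -0.0288, 0.2506]
orientation: [-3.084, -0.598, 0.002]
force: [-4.1, -2.5, -1.3]
opening: 0.0312
gripper_force: 30.0
```

```bash
python3 q.py; python3 reg.py 5 0 4
```

```text
t 23.12 psi -1.1878 Mz 0.3 F [-4.1 -2.5 -1.3]
vs 0
sink shift mm along y 0.695 px [0.131 0.231]
fixedjaw shift mm along y 0.184 px [0.013 0.087]
board end shift mm along y 0.71 px [0.09  0.281]
mjaw shift mm along y 0.838 px [0.043 0.39 ]
vs 4
sink shift mm along y -0.011 px [-0.037  0.033]
fixedjaw shift mm along y -0.058 px [-0.073  0.045]
board end shift mm along y 0.37 px [0.015 0.18 ]
mjaw shift mm along y -0.053 px [-0.244  0.231]
```

>>> apply_moves:
  series:
    - [[0,0,0],[0,0,-0.02]]
    - [[0,0,0],[0,0,-0.02]]
    - [[0,0,0],[0,0,-0.02]]

```text
t: 23.62
tool_pos: [0.5021, -0.0288, 0.2506]
orientation: [-3.064, -0.692, 0.002]
force: [-4.4, -4.0, -0.7]
opening: 0.0313
gripper_force: 30.0
```

```bash
python3 q.py
```

```text
t 23.62 psi -1.1264 Mz -0.1 F [-4.4 -4.  -0.7]
```

>>> apply_moves:
  series:
    - [[0,0,0],[0,0,0.02]]
    - [[0,0,0],[0,0,0.02]]
    - [[0,0,0],[0,0,0.02]]

```text
t: 23.87
tool_pos: [0.5022, -0.0287, 0.2507]
orientation: [-3.084, -0.598, 0.002]
force: [-4.0, -3.0, -0.8]
opening: 0.0309
gripper_force: 30.0
```

```bash
python3 q.py
```

```text
t 23.87 psi -1.1877 Mz 0.296 F [-4.  -3.  -0.8]
```

>>> apply_moves:
  series:
    - [[0,0,0],[0,0,-0.02]]
    - [[0,0,0],[0,0,-0.02]]
    - [[0,0,0],[0,0,-0.02]]

```text
t: 24.12
tool_pos: [0.5022, -0.0288, 0.2506]
orientation: [-3.064, -0.692, 0.002]
force: [-3.1, -3.2, -0.7]
opening: 0.0315
gripper_force: 30.0
```

```bash
python3 q.py
```

```text
t 24.12 psi -1.1263 Mz 0.004 F [-3.1 -3.2 -0.7]
```

>>> apply_moves:
  series:
    - [[0,0,0],[0,0,0.02]]
    - [[0,0,0],[0,0,0.02]]
    - [[0,0,0],[0,0,0.02]]

```text
t: 24.37
tool_pos: [0.5022, -0.0288, 0.2506]
orientation: [-3.084, -0.598, 0.002]
force: [-3.8, -3.9, -0.7]
opening: 0.0314
gripper_force: 30.0
```

```bash
python3 q.py
```

```text
t 24.37 psi -1.1878 Mz 0.282 F [-3.8 -3.9 -0.7]
```

>>> apply_moves:
  series:
    - [[0,0,0],[0,0,-0.02]]
    - [[0,0,0],[0,0,-0.02]]
    - [[0,0,0],[0,0,-0.02]]
    - [[0,0,0],[0,0,0]]
    - [[0,0,0],[0,0,0]]

```text
t: 24.78
tool_pos: [0.5022, -0.0288, 0.2507]
orientation: [-3.064, -0.691, 0.002]
force: [-3.6, -3.3, -1.7]
opening: 0.0315
gripper_force: 30.0
```

```bash
python3 q.py; python3 reg.py 6 5; python3 q.py
```

```text
t 24.78 psi -1.127 Mz 0.099 F [-3.6 -3.3 -1.7]
vs 5
sink shift mm along y -0.075 px [-0.058  0.021]
fixedjaw shift mm along y -0.024 px [-0.054  0.044]
board end shift mm along y 0.231 px [-0.016  0.138]
mjaw shift mm along y 0.048 px [ 0.147 -0.131]
t 25.03 psi -1.1271 Mz 0.053 F [-3.1 -3.3 -1.6]
```

>>> apply_moves:
  series:
    - [[0,0,0],[0,0,0]]
    - [[0,0,0],[0,0,0]]
    - [[0,0,0],[0,0,0]]
    - [[0,0,0],[0,0,0]]
    - [[0,0,0],[0,0,0]]
    - [[0,0,0],[0,0,0]]
    - [[0,0,-15],[0,0,0]]
    - [[0,0,-30],[0,0,0]]
    - [[0,0,-30],[0,0,0]]
    - [[0,0,-30],[0,0,0]]
  claw: 0.6

```text
t: 25.87
tool_pos: [0.5021, -0.0287, 0.3567]
orientation: [-3.063, -0.693, 0.003]
force: [0.2, 0.6, -0.4]
opening: 0.0558
gripper_force: 0.0
```

```bash
python3 plan.py .40 -.3 .37 -1.12
```

```text
turn [-0.001  0.002 -0.006] | shift now-axes [-208.9  201.   -13.2] | shift after turn [-210.1  199.7  -13.3] q6 0.97
turn [2.000e-03 2.000e-03 3.136e+00] | shift now-axes [-208.9  201.   -13.2] | shift after turn [ 210.1 -199.7  -13.3] q6 0.97
t 25.8667 pos [ 0.5021 -0.0287  0.3567] F [ 0.17  0.56 -0.36] M [-0.08   0.101  0.003] open 0.0558 gf 0.0
```

Moving clear so the top camera can check the stage.

>>> apply_moves:
  series:
    - [[-20,20,0],[0,0,0]]
    - [[-27,26,0],[0,0,0]]
    - [[-27,26,0],[0,0,0]]
    - [[-27,26,0],[0,0,0]]
    - [[-27,26,0],[0,0,0]]
    - [[-27,26,0],[0,0,0]]
    - [[-27,26,0],[0,0,0]]
    - [[-27,24,0],[0,0,0]]
    - [[0,0,0],[0,0,0]]
    - [[0,0,0],[0,0,0]]

```text
t: 26.7
tool_pos: [0.3989, -0.3007, 0.3559]
orientation: [-3.065, -0.687, 0.001]
force: [0.1, 1.0, 0.5]
opening: 0.056
gripper_force: 0.0
```

Run:
```python
from m import *
p,d,c=cam("top");P=cloud(c,d);z=np.load("top0.npz");P0=cloud(c,z["d"])
a=lambda q:np.clip(1.8*cv2.resize(q[130:220,105:220],None,fx=6,fy=6,interpolation=2),0,255).astype(np.uint8)
cv2.imwrite("pics/t3.png",a(p))
def mark(P,p,t):
    g=p.min(-1).astype(int);r=np.hypot(P[...,0]-.5035,P[...,1]+.0288);m=(abs(P[...,2]-.0605)<.004)&(r<.0305)&(r>.0215)
    w=np.clip(g-70,0,None)*m; print(t,"mark",np.round((P*w[...,None]).sum((0,1))/w.sum(),4),(w>0).sum())
mark(P0,z["p"],"start");mark(P,p,"now")
h=cv2.cvtColor(p,cv2.COLOR_BGR2HSV);X,Y,Z=P[...,0],P[...,1],P[...,2]
y=(P[...,:2]-[.5244,.1205])@[.1425,.99]*1000; x=(P[...,:2]-[.5244,.1205])@[.99,-.1425]*1000
b=(abs(Z-.041)<.005)&(h[...,1]>70)&(h[...,0]>35)&(h[...,0]<90)&(abs(x)<50)&(abs(y-20)<40)
rect(P,b,"board");print(np.percentile(x[b],[1,99]),np.percentile(y[b],[1,99]))
```

```text
start mark [ 0.4812 -0.0199  0.0614] 3
now mark [ 0.4816 -0.0202  0.0611] 1
board 144 med [0.5134 0.1435 0.0411] rect [529.7 144.9] [37.1 77.9] 83.2
[-35.96070249  38.82848926] [ 6.08840686 42.61889524]
```

View pics/t3.png

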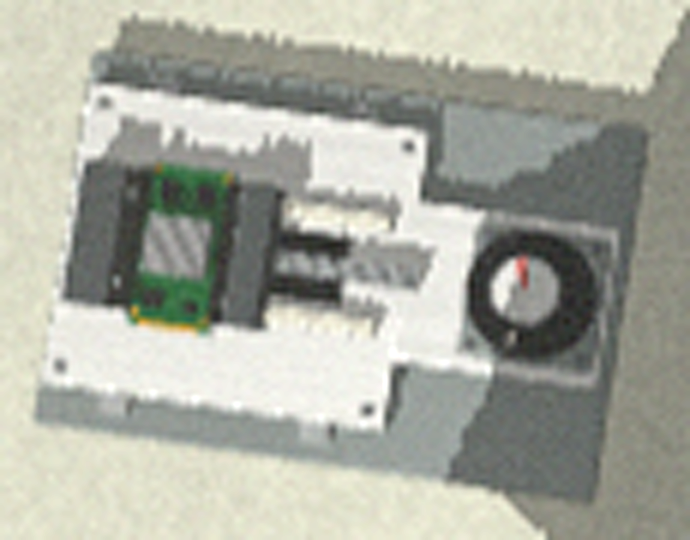

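The board sits at (178,248), square and touching both jaws. The ring mark at (511,338) is where it started (0.5 mm apart by measurement), and the robot is clear. Handing in.

```bash
python3 -c "
from plant import robot
print(robot.close_job())"
```

```text
the job is handed in; nothing more can be done
None
```

I handed the job in, and no verdict came back: the board lies flat and square on the rests, closed on with the inner knob alone to a grip I estimate at about 8 N (inferred from knob torque, not measured), and the ring mark is within about 0.5 mm of where it started.

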